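# Load the teller's coin rack by colour

### The arm

A 6-joint arm with a two-finger parallel gripper is mounted at the origin on the work surface. World frame = base frame: x ahead of the robot, y to its left, z up, the work surface at z = 0. Lengths are in m, angles in degrees, forces in N, time in s.
With the tool pointing down it reaches from about 0.375 to 0.75 m from the base axis. Payload 9 kg.
Tool frame: the origin (TCP) lies where the fingers leave the gripper's body, on its centre line; the fingertips stand 73 mm ahead of it and the grasp point (between the pads) lies 54 mm ahead of it (robot.tip_reach is the distance from the TCP to the fingertips, in m); z points along the fingers, y is the direction in which the jaws open and shut (so a half turn about z gives the same grasp; the last joint's range is limited). The gripper opens to 85 mm and grips with 20 to 120 N. Pads are 22 mm wide; open, the fingers measure 114 mm over their backs; the gripper's body (76 mm by 85 mm) begins 54 mm behind the grasp point. The pads swing forward as they close: fully open they stand 13 mm farther back than shut.
Start: joints at [56.568, 5.964, 5.575, 89.605, 0, 77.527], TCP at [0.215, 0.56, 0.304] pointing down, gripper open.
Joint ranges: [-171.21, 171.21], [-48.23, 106.86], [-62.78, 66.21], [-105.2, 120.99], [-86.42, 89.51], [-180, 180]. Speed limits (degrees/s): [127.2, 127.2, 147.25, 180, 180, 180].

### API

Orientations are given as [roll, pitch, yaw] about the fixed x, y, z axes, in that order (R = Rz(yaw) Ry(pitch) Rx(roll)).
In Python, from plant import robot gives the robot as it stands. Calls block until the motion is done:
- robot.move_pose(position, orientation): joint-space move of the TCP to a pose.
- robot.line_to(position, vel=0.15, rotation=None, guard=None): straight line of the TCP; rotation=None keeps the orientation; vel is the mean speed in m/s. With guard (N) it stops when the force on the tool has changed by that much, and returns True; else False.
- robot.goto_joints(angles): joint-space move.
- robot.set_gripper(opening): finger opening in m; the grip force is fixed at half the most; returns when the fingers have stopped.
- robot.pause(seconds).
- robot.ik(position, orientation): joint angles nearest the present ones, or None.
- robot.observe(): the state.
- robot.grab_frame(name): name is "scene" or "top"; returns the picture (420x560x3 uint8, blue, green, red); there is no depth.
- robot.get_calibration(name): a dict with "vertical_fov" (degrees; the focal length in pixels is half the picture's height over the tangent of half this angle, whatever the lens; pixels are square), "cx", "cy" (the principal point, pixels), "k1" (the pictures are not rectified: a ray, as slopes to the right and down, at radius r is drawn at 1 + k1 r^2 times it, then the intrinsics apply), "rvec" (rotation vector, rad) and "tvec" (3), from world to camera coordinates, as OpenCV has them. Camera axes: x right, y down, z forward; pixel columns grow to the right and rows downward; lengths in m; the calibration is good to about 2 mm. A picture is of the moment at which its call begins. get_calibration takes no time and is no camera call.
A pose or a line that the arm cannot do raises robot.IKError and nothing moves.
- robot.job_done(): hands the job in, once; it reports no verdict.
The state is a dict: "time": time; "q": joint angles; "qvel": joint speeds; "joint_torque": joint torques, N m; "tool_pos": TCP position; "tcp_rot": TCP orientation; "ft_force": force on the tool from outside, world axes, zero at the start; "torque": the same for the moment, N m; "gripper_width": finger opening in m.
Only numpy, scipy, OpenCV 4.12 (cv2) and the standard library are available. Lean on these libraries where they do the work, as an engineer would, in place of code of your own. Each camera call takes 0.05 s, during which the arm holds its last target. There are 200 camera calls.

### The job

Get the teller window ready: move the four coin tubes, one after another, from the delivery rack to the counter rack, so that each stands upright on the floor of the berth of its own colour, in whatever order the berths are arranged. Keep the tubes upright all the way, and do not disturb the tape roll or the pen cup.

Things in the scene. Friction and masses are not known exactly. Their poses are not given: they have to be found in the camera images.
- tube_red_center (a point): Centre, half-way up, of the red coin tube: clear, full of brass-coloured coins, red cap and foot; round, 33 mm across, 96 mm tall (48 mm above and below this point), about 0.2 kg, loose, z up. At the start it stands in one of four grey pockets (48 mm inside, floor 12 mm and rim 26 mm above the counter) in a straight row at 62 mm pitch on the fixed white delivery rack, 262 x 70 mm.
- tube_yellow_center (a point): Centre, half-way up, of the yellow coin tube: clear, full of brass-coloured coins, yellow cap and foot; round, 33 mm across, 96 mm tall (48 mm above and below this point), about 0.2 kg, loose, z up. At the start it stands in one of four grey pockets (48 mm inside, floor 12 mm and rim 26 mm above the counter) in a straight row at 62 mm pitch on the fixed white delivery rack, 262 x 70 mm.
- tube_green_center (a point): Centre, half-way up, of the green coin tube: clear, full of steel-coloured coins, green cap and foot; round, 33 mm across, 96 mm tall (48 mm above and below this point), about 0.2 kg, loose, z up. At the start it stands in one of four grey pockets (48 mm inside, floor 12 mm and rim 26 mm above the counter) in a straight row at 62 mm pitch on the fixed white delivery rack, 262 x 70 mm.
- tube_blue_center (a point): Centre, half-way up, of the blue coin tube: clear, full of steel-coloured coins, blue cap and foot; round, 33 mm across, 96 mm tall (48 mm above and below this point), about 0.2 kg, loose, z up. At the start it stands in one of four grey pockets (48 mm inside, floor 12 mm and rim 26 mm above the counter) in a straight row at 62 mm pitch on the fixed white delivery rack, 262 x 70 mm.
- berth_red: The red berth of the fixed counter rack (aluminium base 262 x 70 mm): an open square red pocket, 56 mm outside, 48 mm inside, 18 mm tall. Origin at the centre of its underside, 8 mm above the counter; floor 4 mm and rim 18 mm above the origin. x runs along the straight row of four berths (62 mm pitch, any order), y across it, z up.
- berth_yellow: The yellow berth of the fixed counter rack (aluminium base 262 x 70 mm): an open square yellow pocket, 56 mm outside, 48 mm inside, 18 mm tall. Origin at the centre of its underside, 8 mm above the counter; floor 4 mm and rim 18 mm above the origin. x runs along the straight row of four berths (62 mm pitch, any order), y across it, z up.
- berth_green: The green berth of the fixed counter rack (aluminium base 262 x 70 mm): an open square green pocket, 56 mm outside, 48 mm inside, 18 mm tall. Origin at the centre of its underside, 8 mm above the counter; floor 4 mm and rim 18 mm above the origin. x runs along the straight row of four berths (62 mm pitch, any order), y across it, z up.
- berth_blue: The blue berth of the fixed counter rack (aluminium base 262 x 70 mm): an open square blue pocket, 56 mm outside, 48 mm inside, 18 mm tall. Origin at the centre of its underside, 8 mm above the counter; floor 4 mm and rim 18 mm above the origin. x runs along the straight row of four berths (62 mm pitch, any order), y across it, z up.
- tape_roll: Bystander: loose red plastic ring (tape roll), 90 mm across, 25 mm high, lying flat between the racks. Origin at the centre of its underside.
- pen_cup: Bystander: loose grey square pen cup, 70 x 70 mm, 90 mm high, with three pens up to 140 mm high, beyond the racks. Origin at the centre of its underside.
Things that resemble listed ones, but are neither listed nor needed, are in the scene too. Leave any purple look-alike of the part that bears tube_yellow_center alone.

How it is judged (in metres and radians):
At the end, for the whole second after the job is handed in: Each tube stands in the berth of its own colour: centre within 13 mm of the berth's centre, base on the berth's floor (tube centre 48 to 56 mm above the berth's origin), upright within 0.1 rad, released and at rest; tape roll and pen cup within 20 mm of where they were (horizontal distance between tube_red_center and berth_red below 0.013 m and z of tube_red_center in the frame of berth_red between 0.048 and 0.056 m and angle between each of tube_red_center, tube_yellow_center, tube_green_center, tube_blue_center's own z axis and vertical below 0.1 rad and linear speed of each of tube_red, tube_yellow, tube_green, tube_blue below 0.02 m/s and angular speed of each of tube_red, tube_yellow, tube_green, tube_blue below 0.2 rad/s and horizontal distance between tube_yellow_center and berth_yellow below 0.013 m and z of tube_yellow_center in the frame of berth_yellow between 0.048 and 0.056 m and horizontal distance between tube_green_center and berth_green below 0.013 m and z of tube_green_center in the frame of berth_green between 0.048 and 0.056 m and horizontal distance between tube_blue_center and berth_blue below 0.013 m and z of tube_blue_center in the frame of berth_blue between 0.048 and 0.056 m and distance of each of tape_roll, pen_cup from where it was at the start of the episode below 0.02 m); the robot touches nothing.
It fails at once if a tube is tipped over (more than 0.6 rad from upright) (angle between any of tube_red_center, tube_yellow_center, tube_green_center, tube_blue_center's own z axis and vertical above 0.6 rad).
It fails at once if the tape roll is pushed more than 20 mm from its place (distance of tape_roll from where it was at the start of the episode above 0.02 m).
It fails at once if the pen cup is pushed more than 20 mm from its place (distance of pen_cup from where it was at the start of the episode above 0.02 m).
It also fails if it takes over 118 s, if anything falls off the work surface, if the arm or the gripper's body presses on something with over 40 N, if the wrist force passes 120 N, or if a joint passes its speed limit or range.

## Working session

There is one attempt and no reset: what is moved stays moved. The work goes in short steps, each a Python script; the robot and the scene stay as the last script left them, time stands still between calls to the robot, and variables do not carry over. Pictures are saved under pics/ and viewed, about 12 in all and at most 16, crops included, and the job is handed in when it is done.

```bash
mkdir -p pics; ls
python3 - <<'E'
from plant import robot
import cv2
for n in("scene","top"):
    cv2.imwrite(f"pics/{n}0.png",robot.grab_frame(n)); print(n,robot.get_calibration(n))
print(robot.observe(), robot.tip_reach)
E
```

```text
pics
scene {'vertical_fov': 54.32485884758986, 'cx': 282.00055411859154, 'cy': 209.75677640890484, 'k1': -0.08731973981359888, 'rvec': array([ 1.07951114,  2.57801536, -0.82110425]), 'tvec': array([ 0.41106267, -0.31450427,  1.19216224])}
top {'vertical_fov': 45.95117911881062, 'cx': 277.2948597309492, 'cy': 208.46589372895792, 'k1': -0.14530365609384108, 'rvec': array([ 2.14924494, -2.14314652,  0.13200186]), 'tvec': array([0.02873276, 0.60375422, 0.95670595])}
{'time': 0.1, 'q': array([ 5.65676305e+01,  5.99704901e+00,  5.53156760e+00,  8.96048903e+01,
       -8.49383366e-04,  7.75255924e+01]), 'qvel': array([ 0.030575  , -0.11411311,  0.11639965,  0.08002631, -0.06137028,
        0.04837825]), 'joint_torque': array([ 7.71285966e-03, -5.58204246e+01,  5.04722643e+01,  1.27855595e-02,
       -2.10573012e-04,  5.14032217e-05]), 'tool_pos': array([0.21449358, 0.5601199 , 0.30318161]), 'tcp_rot': array([-1.79931106e+02, -1.43712020e-02,  1.59042030e+02]), 'ft_force': array([ 0.21821781,  0.73671045, -0.42988812]), 'torque': array([-0.00535348, -0.02892423, -0.02419135]), 'gripper_width': 0.08567944980297253} 0.0726
```

View pics/scene0.png

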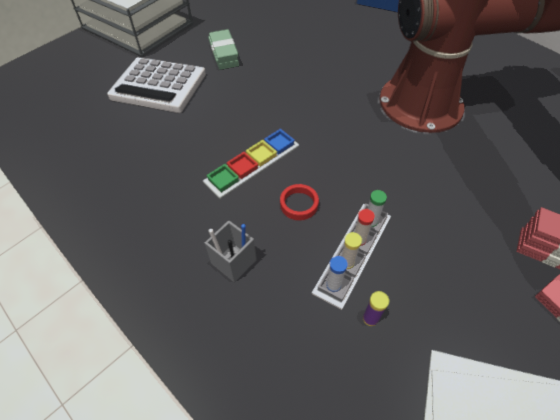

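View pics/top0.png

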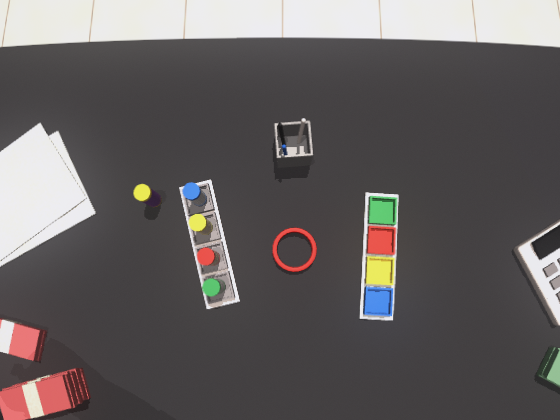

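The scene view shows both racks. In the top view the delivery rack is at about (208,244), with the caps from top to bottom blue, yellow, red, green. The counter rack is at about (380,256), with green, red, yellow, blue. The tape roll is at (294,250), the pen cup at (294,140), and the purple decoy at (145,194). Next I'll segment these and convert them to positions.

```bash
cat > h.py <<'E'
import cv2, numpy as np
from plant import robot
def proj(name,P):
    c=robot.get_calibration(name); f=210/np.tan(np.radians(c['vertical_fov']/2))
    X=cv2.Rodrigues(c['rvec'])[0]@np.asarray(P,float).reshape(-1,3).T+c['tvec'].reshape(3,1)
    s=X[:2]/X[2]; s=s*(1+c['k1']*(s**2).sum(0))
    return (s*f).T+[c['cx'],c['cy']]
def back(name,uv,z):
    c=robot.get_calibration(name); f=210/np.tan(np.radians(c['vertical_fov']/2))
    d=(np.array(uv,float)-[c['cx'],c['cy']])/f; s=d.copy()
    for _ in range(30): s=d/(1+c['k1']*(s@s))
    R=cv2.Rodrigues(c['rvec'])[0]; o=-R.T@c['tvec']; v=R.T@np.array([*s,1])
    return o+v*(z-o[2])/v[2]
HUE={'red':(0,8),'yellow':(24,34),'green':(50,80),'blue':(100,125)}
def blobs(img,col,box,smin=120,vmin=80):
    h=cv2.cvtColor(img,cv2.COLOR_BGR2HSV); lo,hi=HUE[col]
    m=cv2.inRange(h,(lo,smin,vmin),(hi,255,255))
    if col=='red': m|=cv2.inRange(h,(172,smin,vmin),(180,255,255))
    k=np.zeros_like(m); x0,y0,x1,y1=box; k[y0:y1,x0:x1]=255
    n,_,st,ce=cv2.connectedComponentsWithStats(m&k)
    return sorted([(int(st[i,4]),ce[i].round(1),st[i,:4]) for i in range(1,n) if st[i,4]>30],key=lambda t:-t[0])
E
python3 - <<'E'
from h import *
im=cv2.imread('pics/top0.png'); sc=cv2.imread('pics/scene0.png')
for c in HUE:
    for nm,box,z in(('tube',(175,170,245,315),.108),('berth',(355,185,405,325),.02)):
        for b in blobs(im,c,box)[:2]: print(c,nm,b[0],b[1],b[2],back('top',b[1],z).round(4))
    for b in blobs(sc,c,(310,180,400,310))[:1]: print(c,'scene tube',b[:3],back('scene',b[1],.105).round(4))
for n,uv,z in(('tape',(294,250),.0125),('cup',(294,140),.09),('decoy',(143,193),.1)): print(n,back('top',uv,z).round(3))
for n,uvs in(('deliv',[(181,187),(209,181),(239,300),(208,307)]),('counter',[(366,194),(398,195),(394,319),(361,318)])):
    P=np.array([back('top',u,.008) for u in uvs]); print(n,P.round(4).tolist(),P.mean(0))
big=np.hstack([cv2.resize(im[170:320,170:250],None,fx=3.9,fy=3.9,interpolation=2),cv2.resize(im[180:330,345:425],None,fx=3.9,fy=3.9,interpolation=2)])
cv2.imwrite('pics/crop0.png',big)
E
```

```text
red tube 256 [205.5 256. ] [197 247  18  18] [0.5049 0.1632 0.108 ]
red berth 757 [380.9 239.9] [367 226  29  29] [ 0.542  -0.1818  0.02  ]
red scene tube (202, array([365.8, 216.5]), array([359, 209,  16,  16], dtype=int32)) [0.5058 0.1637 0.105 ]
yellow tube 240 [197.2 222.2] [189 214  17  18] [0.5682 0.1802 0.108 ]
yellow berth 701 [379.2 270.5] [366 256  28  29] [ 0.4796 -0.1771  0.02  ]
yellow scene tube (271, array([378.8, 300.5]), array([370, 292,  19,  18], dtype=int32)) [0.6339 0.2939 0.105 ]
green tube 228 [211.2 286.9] [203 279  17  17] [0.4477 0.1515 0.108 ]
green berth 673 [381.8 210.1] [369 196  27  28] [ 0.6035 -0.185   0.02  ]
green scene tube (170, array([377.9, 197.2]), array([371, 191,  15,  14], dtype=int32)) [0.4485 0.1516 0.105 ]
blue tube 236 [191.1 190.7] [183 182  18  18] [0.6283 0.1935 0.108 ]
blue berth 772 [378. 301.] [364 287  29  29] [ 0.418  -0.1738  0.02  ]
blue scene tube (239, array([338. , 264.4]), array([330, 256,  17,  18], dtype=int32)) [0.6296 0.1939 0.105 ]
tape [ 0.522 -0.004  0.012]
cup [ 0.732 -0.002  0.09 ]
decoy [0.625 0.289 0.1  ]
deliv [[0.6534, 0.2343, 0.008], [0.6662, 0.175, 0.008], [0.4192, 0.1084, 0.008], [0.4043, 0.172, 0.008]] [0.53577904 0.17240883 0.008     ]
counter [[0.6391, -0.1549, 0.008], [0.6372, -0.2227, 0.008], [0.3804, -0.2088, 0.008], [0.3831, -0.1407, 0.008]] [ 0.50993869 -0.18176868  0.008     ]
```

View pics/crop0.png

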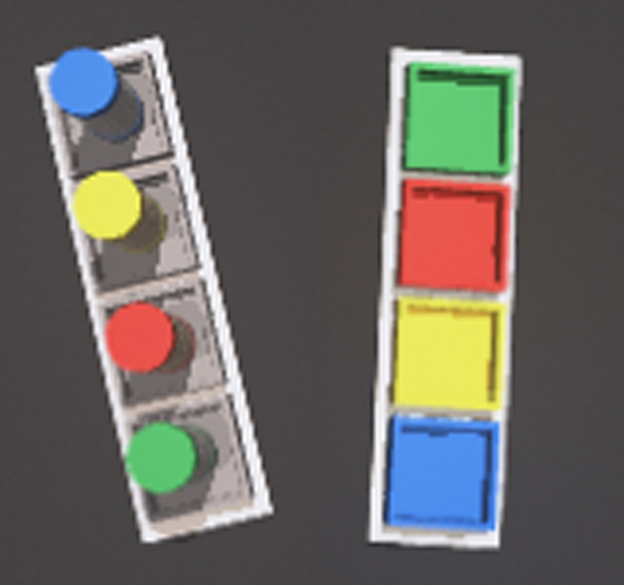

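The caps agree between the two cameras to about 1.5 mm, and the berth pitch comes out at 62 mm as it should. The crop shows every tube upright and the berths empty. I'll start with green and check it.

```bash
cat >> h.py <<'E'
TUBE={'red':(.5054,.1634),'yellow':(.5688,.1805),'green':(.4481,.1515),'blue':(.629,.1937)}
C=np.array([.5105,-.1803]); d=np.array([.9982,-.0603])
BERTH={c:C+d*k*.062 for c,k in(('green',1.5),('red',.5),('yellow',-.5),('blue',-1.5))}
YD,YC=-166,176.6; HI,G=.285,.134
def pick(c):
    x,y=TUBE[c]
    robot.set_gripper(.062); o=[180,0,YD]
    robot.line_to([x,y,HI],vel=.25,rotation=o)
    robot.line_to([x,y,G],vel=.12,guard=12) and print('touch on approach',robot.observe()['tool_pos'])
    robot.set_gripper(.02)
    print(c,'width',robot.observe()['gripper_width'])
    robot.line_to([x,y,HI],vel=.1)
def place(c):
    x,y=BERTH[c]
    robot.line_to([x,y,HI],vel=.15,rotation=[180,0,YC]); robot.pause(.3)
    robot.line_to([x,y,G+.02],vel=.12)
    t=robot.line_to([x,y,G-.004],vel=.03,guard=6); s=robot.observe()
    print('touch',t,s['tool_pos'].round(4),s['ft_force'].round(1),'width',s['gripper_width'],'t',s['time'])
def release():
    robot.set_gripper(.062); p=robot.observe()['tool_pos']
    robot.line_to([p[0],p[1],HI],vel=.12)
E
python3 - <<'E'
from h import *
print(BERTH)
for c in HUE:
    print(c,[robot.ik([*p,z],[180,0,y]) is not None for p,y in((TUBE[c],YD),(BERTH[c],YC)) for z in(G,HI)])
# get to the racks at height first
pick('green')
cv2.imwrite('pics/s1.png',robot.grab_frame('scene')); print(robot.observe()['gripper_width'],robot.observe()['time'])
E
```

```text
{'green': array([ 0.6033326, -0.1859079]), 'red': array([ 0.5414442, -0.1821693]), 'yellow': array([ 0.4795558, -0.1784307]), 'blue': array([ 0.4176674, -0.1746921])}
red [True, True, True, True]
yellow [True, True, True, True]
green [True, True, True, True]
blue [True, True, True, True]
green width 0.03064521187261806
0.03085001701129821 6.0
```

View pics/s1.png

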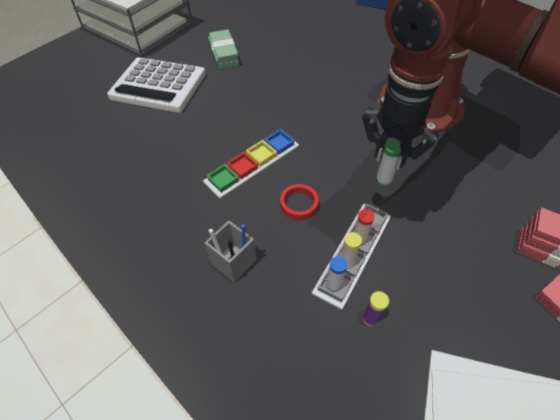

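Green is held upright, with its cap at (392,148), and the other tubes are still standing. Next I place it and look before letting go.

Run:
```python
from h import *
place('green')
a=robot.grab_frame('scene'); release(); b=robot.grab_frame('scene')
cv2.imwrite('pics/s2.png',np.hstack([cv2.resize(i[120:270,180:310],None,fx=3,fy=3,interpolation=2) for i in(a,b)]))
print(robot.observe()['time'])
for q in blobs(b,'green',(180,120,280,210)): print(q,back('scene',q[1],.106))
```

```text
touch True [ 0.6032 -0.1858  0.1347] [ 0.4 -0.4  4.5] width 0.030268922373972773 t 10.7917
12.7083
(157, array([219.8, 180.6]), array([207, 172,  31,  18], dtype=int32)) [ 0.6538523  -0.12138642  0.106     ]
(127, array([218.5, 153.5]), array([212, 148,  14,  12], dtype=int32)) [ 0.60393433 -0.18509769  0.106     ]
```

View pics/s2.png

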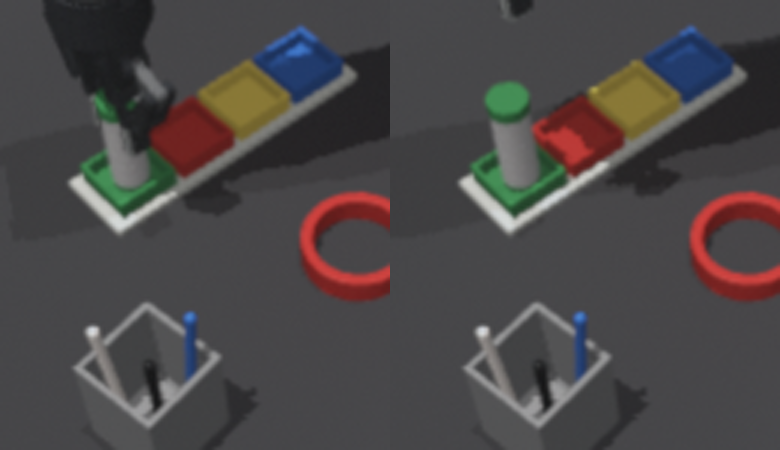

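Green stands upright on its berth floor. Contact was at z 0.1347, and the cap measures (0.604, -0.185), within 1 mm of the target. The other three follow the same way, with abort checks.

Run:
```python
from h import *
for c in('red','yellow','blue'):
    pick(c); w=robot.observe()['gripper_width']; assert .027<w<.036,w
    place(c); z=robot.observe()['tool_pos'][2]; assert z<.139,z
    release()
p=robot.observe()['tool_pos']; robot.line_to([.38,.2,.32],vel=.25)
a=robot.grab_frame('scene');t=robot.grab_frame('top')
cv2.imwrite('pics/s3.png',np.hstack([cv2.resize(i,None,fx=3,fy=3,interpolation=2)for i in(a[120:290,180:310],t[170:340,300:430])])); cv2.imwrite('pics/t3.png',t)
for c in HUE:
    print(c,BERTH[c].round(4),[(q[0],q[1],back('scene',q[1],.106).round(4)) for q in blobs(a,c,(205,100,300,170),120,60)[:4]],
     [(q[0],q[1],back('top',q[1],.108).round(4)) for q in blobs(t,c,(355,170,430,325))[:3]])
print(robot.observe()['time'])
```

```text
red width 0.030852684186689242
touch True [ 0.5414 -0.1821  0.1347] [-0.4 -0.4  3.9] width 0.03079001198883171 t 22.6083
yellow width 0.030468320555049704
touch True [ 0.4795 -0.1784  0.1347] [-0.1  0.6  4.6] width 0.03078347094214016 t 34.475
blue width 0.030719836867528563
touch True [ 0.4177 -0.1747  0.1347] [-0.2  1.3  5. ] width 0.030858346490280252 t 46.8667
red [ 0.5414 -0.1822] [(161, array([239.8, 140.3]), array([ 0.5416, -0.1814,  0.106 ])), (94, array([232.7, 163.9]), array([ 0.6022, -0.1377,  0.106 ])), (86, array([252.1, 164.5]), array([ 0.5729, -0.1051,  0.106 ]))] [(688, array([382.4, 239.4]), array([ 0.5366, -0.1672,  0.108 ]))]
yellow [ 0.4796 -0.1784] [(218, array([261.8, 154.8]), array([ 0.5374, -0.1108,  0.106 ])), (138, array([259.8, 128.2]), array([ 0.4807, -0.1773,  0.106 ]))] [(524, array([382.2, 269.6]), array([ 0.4803, -0.1657,  0.108 ]))]
green [ 0.6033 -0.1859] [(130, array([218.6, 153.5]), array([ 0.6038, -0.1849,  0.106 ]))] [(556, array([383.4, 208.9]), array([ 0.5942, -0.1704,  0.108 ]))]
blue [ 0.4177 -0.1747] [(207, array([280.4, 143. ]), array([ 0.4812, -0.1068,  0.106 ])), (138, array([279. , 116.3]), array([ 0.4185, -0.1739,  0.106 ]))] [(700, array([379.4, 301.2]), array([ 0.4221, -0.1596,  0.108 ]))]
50.4417
```

View pics/s3.png

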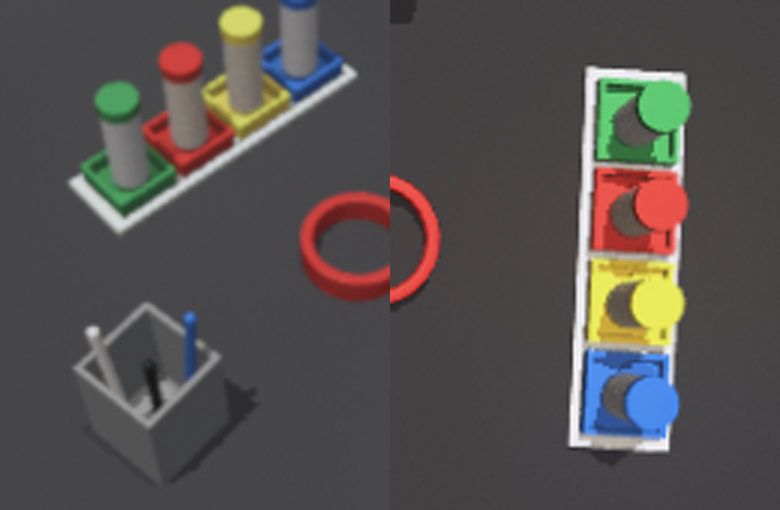

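View pics/t3.png

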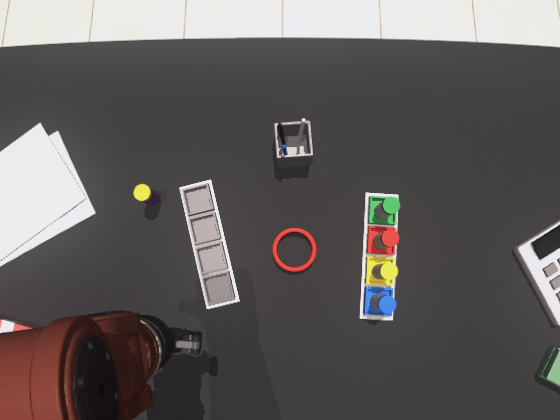

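All four tubes stand upright in their own berths; in the top view the caps are at about (391,205), (389,238), (388,271) and (387,303). The tape roll (294,250), pen cup (294,140) and decoy (143,193) haven't moved, and the arm is clear of everything.

```bash
python3 -c "
from plant import robot
robot.job_done(); print(robot.observe()['time'])"
```

```text
the job is handed in; nothing more can be done
the job is handed in; nothing more can be done
```

I moved all four coin tubes (green, red, yellow, then blue) into the berths of their own colours and handed the job in at about 50 s of the 118 s allowed.

- **Placement:** the scene camera put each cap within about 1.5 mm of its berth centre. Each tube touched the berth floor at the same tool height it was picked from, to within 1 mm.
- **Upright:** all four looked upright in both camera views.
- **Bystanders:** the tape roll, the pen cup and the purple look-alike were at the same pixel positions as at the start.
- **Robot:** the arm was clear of everything at hand-in.
- **Disagreements:**
  - In the top view each cap merged with its own berth's colour, so my code could not measure the caps there. I confirmed that view by eye.
  - The gripper read about 31 mm on the 33 mm tubes, the same for all four, which I took as a constant offset.

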